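Lock the bayonet oil filler cap onto the rocker cover

TASK

Close the oil filler of the aluminium rocker cover: take the black cap from the bench, set it on the neck with its two inner lugs down the two notches, press it down against the sprung seal while turning it clockwise (seen from above) about 70 degrees, without forcing it against its end stop, then let it rise so that it is locked and let go. Feel for the notches gently and never load the neck with more than 50 N. Leave the two pistons where they stand.

Things in the scene. Friction and masses are not known exactly. Their poses are not given: they have to be found in the camera images.
- cap_grip (a point): Loose black plastic cap, 110 g, standing open side down on the bench: round, 61 mm wide, 21 mm high, with a straight grip bar on top (52 mm along the cap's x, 14 mm wide along its y, 28 mm high). The point is the middle of the bar, 35 mm above the cap's lower edge, 14 mm above its round top; z is up. Half a turn gives the same cap.
- cap_foot (a point): Centre of the cap's open underside, level with its lower edge. Inside, the skirt is 54 mm wide and 17 mm deep to the ceiling. Two lugs, 11 mm wide and 4 mm high, level with the lower edge, stick inwards to 21 mm from the axis, at the cap's +x and -x, in line with the bar.
- neck (a point): Centre of the top of the filler neck's steel flange (50 mm wide, 100 mm above the bench); x is the cover's long axis, z up. Two opposite notches, 40 degrees wide (5 degrees play each way for the lugs), lie roughly along +x and -x, but the neck was pressed in by hand: their line is off by up to 43 degrees either way (seen, or found by feel). Lugs on the flange: cap_grip is 35 mm above here.
- neck_foot (a point): On the neck's axis, 26 mm under its top. Lugs in the notches, the cap drops 5 mm onto the seal. Push 6 mm further (10: hard) and the lugs pass under the flange; turn clockwise 72 degrees (59 to 85 from mid-notch locks; 85 is a hard stop; counter-clockwise is blocked); let up 3 mm into the pockets: cap_grip is then 27 mm above the flange top. Load on the neck: 50 N at most.
- cover_mid (a point): Centre of the underside of the fixed aluminium rocker cover, a box 250 mm (x) by 125 mm (y) and 70 mm high with a foot flange 10 mm wider all round and fins on top. The neck stands 60 mm from here towards its -x end. It does not move.
- seal (a joint): How far the sprung black rubber seal plug (24 mm wide, standing 12 mm above the flange top when free) is pushed into the neck, in m: 0 free, 0.003 with the cap locked, at least 0.006 while the lugs pass under the flange, 0.010 bottomed. It pushes up with 5 N plus 1.3 N per mm, and is damped (120 N per m/s): press and let up slowly.
- piston_a_mid (a point): A loose piston standing on the bench, 80 mm diameter, 56 mm high, 0.36 kg; the point is its centre. To be left alone.
- piston_b_mid (a point): The other, same piston; the point is its centre. To be left alone.
There are look-alikes about, which are no part of the job. Of the things shaped like the part that bears cap_grip, the black one is meant.

How it is judged:
By the outcome, as a careful person would: the job done as asked, in the order asked, and still so for the second after the job is handed in, with the robot touching nothing.
It also fails if it takes over 67 s, if anything falls off the work surface, if the arm or the gripper's body presses on something with over 40 N, if the wrist force passes 120 N, or if a joint passes its speed limit or range.

ROBOT

A 7-joint arm with a two-finger parallel gripper is mounted at the origin on the work surface. World frame = base frame: x ahead of the robot, y to its left, z up, the work surface at z = 0. Lengths are in m, angles in rad, forces in N, time in s.
With the tool pointing down it reaches from about 0.425 to 1.025 m from the base axis. Payload 3.6 kg.
Tool frame: the origin (TCP) lies at the very end of the fingers, on their centre line; the grasp point (between the pads) lies 19 mm behind it; z points along the fingers, y is the direction in which the jaws open and shut (so a half turn about z gives the same grasp; the last joint's range is limited). The gripper opens to 85 mm and grips with 20 to 120 N. Pads are 22 mm wide; open, the fingers measure 114 mm over their backs; the gripper's body (76 mm by 85 mm) begins 54 mm behind the grasp point. The pads swing forward as they close: fully open they stand 13 mm farther back than shut.
Start: joints at [-1.298, 0.591, 0.048, 1.609, -0.033, 0.943, -0.034], TCP at [0.259, 0.677, 0.231] pointing down, gripper open.
Joint ranges: [-2.69, 2.69], [-0.47, 2.24], [-1.27, 1.36], [0.19, 2.51], [-1.53, 4.68], [0.08, 2.07], [-3.09, 3.09]. Speed limits (rad/s): [2.57, 2.57, 3.14, 3.14, 3.14, 3.14, 3.14].

INTERFACE

Orientations are given as a rotation vector (axis times angle).
In Python, from cell import ctrl, camera, camera_params, regions_of gives the robot as it stands. The module is installed in compiled form; this text tells all that it offers.
- The arm moves only by the shell command python3 -m crank 'ROWS'. ROWS is a JSON object of lists of equal length, an entry for each row: "fingers": the gripper's target within -1 to 1 (fully open at 1, half-way at 0, shut at -1); "translation": the shift along the world's x, y, z in mm, a list of three; "twist": the turn about the world's z in degrees. In form: {"fingers": [fingers, ...], "translation": [[dx, dy, dz], ...], "twist": [twist, ...]}. A call has 1 to 10 rows; each row shifts and turns the commanded pose from where the row before left it; what a row does not reach is not made up. A row lasts 1/10 s, in which the tool goes at most 50 mm and 8.59 degrees, less where a joint would pass 70% of its speed; a pose out of reach is approached as far as the arm can. A call with a gripper value outside its range is refused whole. The fingers move at their own pace and stop on an object; the grip force is fixed at half the most. Time passes only in rows, so rows that do not move let the fingers close. It gives the time, the measured TCP pose, the force and the opening at its end, in the units of the state.
- ctrl.get_state(): the state, without advancing time (a new reading comes with each control period).
- camera(name): name is "side" or "top" or "wrist"; returns the picture (480x640x3 uint8, red, green, blue); there is no depth.
- camera_params(name): a dict with "camera_matrix" (3x3 intrinsics, pixels), "T" (4x4, takes a point from camera to world coordinates); the wrist camera has in their place "T_tool_cam" (4x4, takes a point from camera to tool coordinates, whose origin is the TCP and whose axes are the flange's). Camera axes: x right, y down, z forward; pixel columns grow to the right and rows downward; lengths in m; the calibration is good to about 2 mm. A picture is of the moment at which its call begins: read the wrist's pose just before it. camera_params takes no time and is no camera call.
- ctrl.job_done(): hands the job in, once; it reports no verdict.
Trained networks look in the newest picture that a camera, given by its name, has taken for a name from the list of things; names that differ only in an ending like _2 or _b are one class to them, and where a whole thing is asked for, a point or a joint stands for the part that bears it (a point fixed in the world has none). Each returns a list of dicts, best first, with "score" (0 to 1); they miss things now and then, are a little off and sometimes report something else, mostly with a low value. They report only what shows in the picture. A call takes as long as a camera call. They do not tell look-alikes from the thing itself.
- regions_of(camera, query): "pixels" (480x640 bool, what is visible of it) and "centre" ([column, row] in pixels, amid what is visible of it).
The state is a dict: "time": time; "qpos": joint angles; "qd": joint speeds; "tau": joint torques, N m; "ee_pos": TCP position; "orientation": TCP orientation; "wrist_force": force on the tool from outside, world axes, zero at the start; "ft_torque": the same for the moment, N m; "finger_gap": opening from 0.0 (shut) to 1.0 (fully open).
Only numpy, scipy, OpenCV 4.12 (cv2) and the standard library are available. Lean on these libraries where they do the work, as an engineer would, in place of code of your own. Each camera call takes 0.05 s, during which the arm holds its last target. There are 200 camera calls.

## Working session

There is one attempt and no reset: what is moved stays moved. The work goes in short steps, Python scripts to look and compute and a shell command to move; the robot and the scene stay as the last step left them, time stands still between calls to the robot, and variables do not carry over. Pictures are saved under pics/ and viewed, about 8 in all and at most 12, crops included, and the job is handed in when it is done.

```bash
mkdir -p pics
cat > h.py <<'E'
import numpy as np, cv2
from cell import ctrl, camera, camera_params, regions_of
from scipy.spatial.transform import Rotation as R
def cam(name):
    p=camera_params(name); K=np.array(p["camera_matrix"])
    if "T" in p: return K,np.array(p["T"])
    s=ctrl.get_state(); W=np.eye(4); W[:3,:3]=R.from_rotvec(s["orientation"]).as_matrix(); W[:3,3]=s["ee_pos"]
    return K,W@np.array(p["T_tool_cam"])
def at_z(K,T,px,z):
    d=T[:3,:3]@np.linalg.inv(K)@np.array([px[0],px[1],1.]); o=T[:3,3]
    return o+d*(z-o[2])/d[2]
def proj(K,T,P):
    c=T[:3,:3].T@(np.asarray(P)-T[:3,3]); u=K@c; return u[:2]/u[2]
def save(img,n): cv2.imwrite("pics/"+n,img[:,:,::-1])
E
python3 - <<'E'
from h import *
s=ctrl.get_state(); print({k:np.round(v,3).tolist() for k,v in s.items()})
ims=[]
for n in ("top","side"):
    K,T=cam(n); im=camera(n); ims.append(im); print(n,np.round(T,3).tolist(),K[0,0])
    for q,z in (("cap_grip",.03),("neck",.1),("piston_a_mid",.056),("cover_mid",.07),("seal",.11)):
        for r in regions_of(n,q)[:4]:
            c=r["centre"]; m=r["pixels"]; print(n,q,round(r["score"],2),np.round(c),m.sum(),np.round(at_z(K,T,c,z),3),im[m].mean(0).round())
save(ims[0],"top.png"); save(ims[1],"side.png")
E
```

```text
{'time': 0.0, 'qpos': [-1.299, 0.592, 0.048, 1.61, -0.033, 0.943, -0.034], 'qd': [0.001, 0.001, 0.002, -0.001, 0.002, -0.0, 0.0], 'tau': [-0.0, -54.868, 1.546, -19.812, 0.009, 0.009, 0.0], 'ee_pos': [0.259, 0.676, 0.23], 'orientation': [-0.571, -3.089, 0.003], 'wrist_force': [-0.26, -0.032, 0.087], 'ft_torque': [0.008, 0.029, 0.022], 'finger_gap': 1.0}
top [[0.022, -0.983, 0.184, 0.267], [-1.0, -0.022, 0.0, -0.059], [0.004, -0.184, -0.983, 1.284], [0.0, 0.0, 0.0, 1.0]] 566.2169450862408
top cap_grip 0.96 [339. 253.] 626 [ 0.46  -0.101  0.03 ] [22. 22. 23.]
top cap_grip 0.8 [291. 260.] 585 [0.441 0.005 0.03 ] [143.  85. 107.]
top cap_grip 0.63 [329. 307.] 603 [ 0.339 -0.082  0.03 ] [146. 149.   5.]
top neck 0.45 [207. 222.] 168 [0.509 0.183 0.1  ] [20. 19. 18.]
top piston_a_mid 0.77 [450. 245.] 1196 [ 0.479 -0.345  0.056] [134. 141. 148.]
top cover_mid 0.96 [220. 207.] 7666 [0.55  0.161 0.07 ] [124. 129. 132.]
top cover_mid 0.4 [384. 193.] 1076 [ 0.588 -0.199  0.07 ] [134. 141. 148.]
top seal 0.62 [206. 226.] 149 [0.499 0.182 0.11 ] [17. 16. 15.]
side [[-0.851, -0.27, 0.45, 0.078], [-0.525, 0.455, -0.72, 0.583], [-0.01, -0.849, -0.529, 0.55], [0.0, 0.0, 0.0, 1.0]] 482.34990610719217
side cap_grip 0.94 [339. 250.] 813 [ 0.448 -0.089  0.03 ] [16. 16. 17.]
side cap_grip 0.62 [315. 284.] 972 [0.431 0.025 0.03 ] [109.  57.  69.]
side cap_grip 0.57 [390. 277.] 988 [ 0.329 -0.059  0.03 ] [107.  93.   7.]
side neck 0.87 [206. 311.] 13248 [0.483 0.23  0.1  ] [110. 108. 102.]
side piston_a_mid 0.96 [380. 192.] 1148 [ 0.462 -0.301  0.056] [81. 81. 78.]
side cover_mid 0.74 [203. 311.] 13347 [0.513 0.209 0.07 ] [110. 108. 102.]
side seal 0.64 [218. 287.] 298 [0.495 0.19  0.11 ] [22. 21. 19.]
```

View pics/top.png

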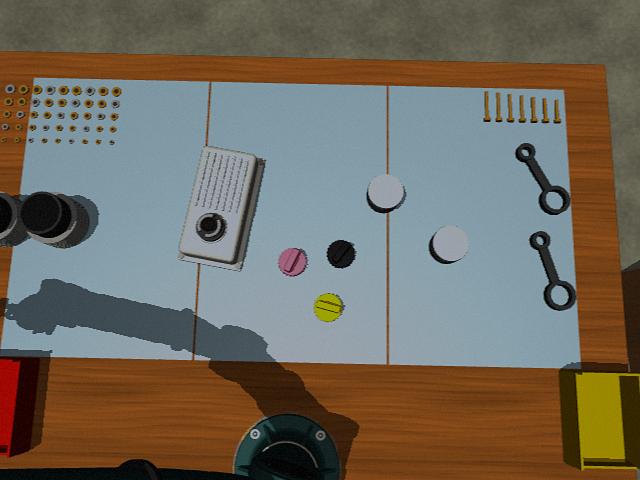

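View pics/side.png

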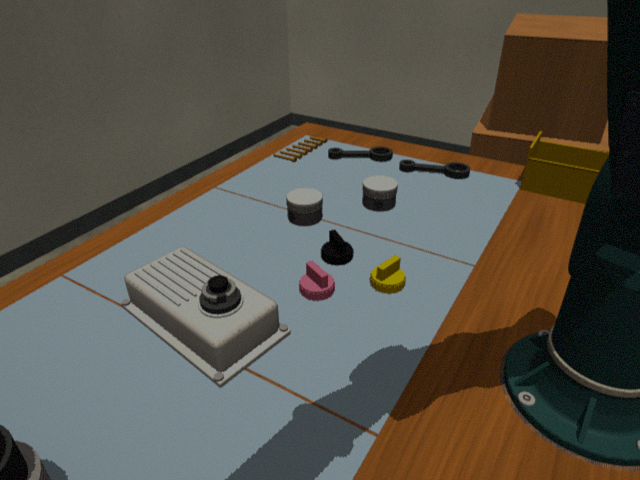

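The top view shows the black cap at about (341,254), between the pink and yellow look-alikes. The neck is on the cover at about (210,227), and the pistons are at (386,193) and (450,244). Next I'll look closer with the wrist camera.

Run:
```python
from h import *
print(np.round(camera_params("wrist")["T_tool_cam"],3).tolist(), camera_params("wrist")["camera_matrix"])
s=ctrl.get_state(); M=R.from_rotvec(s["orientation"]).as_matrix(); print(M.round(3).tolist())
K,T=cam("wrist"); print(T.round(3).tolist())
```

```text
[[0.0, -0.959, -0.285, 0.072], [1.0, 0.0, 0.001, 0.0], [-0.001, -0.285, 0.959, -0.143], [0.0, 0.0, 0.0, 1.0]] [[368.14999492   0.         322.57399351]
 [  0.         368.14999492 236.89448755]
 [  0.           0.           1.        ]]
[[-0.934, 0.358, -0.0], [0.358, 0.934, 0.0], [0.0, 0.0, -1.0]]
[[0.357, 0.895, 0.266, 0.192], [0.934, -0.343, -0.101, 0.703], [0.001, 0.285, -0.959, 0.374], [0.0, 0.0, 0.0, 1.0]]
```

```bash
python3 -m crank '{"fingers":[1,1,1,1,1,1,1,1,1,1],"translation":[[20,-40,2],[20,-40,2],[20,-40,2],[20,-40,2],[20,-40,2],[20,-40,2],[20,-40,2],[20,-40,2],[20,-40,2],[20,-40,2]],"twist":[0,0,0,0,0,0,0,0,0,0]}'
python3 -m crank '{"fingers":[1,1,1,1],"translation":[[20,-40,0],[20,-40,0],[5,-10,0],[0,0,0]],"twist":[0,0,0,0]}'
cat > look.py <<'E'
from h import *
import sys
name,qs=sys.argv[1],sys.argv[2:]
s=ctrl.get_state();K,T=cam("wrist"); im=camera("wrist"); save(im,name+".png")
np.savez("pics/"+name+".npz",K=K,T=T,im=im); print(s["time"],np.round(s["ee_pos"],4),np.round(s["wrist_force"],1))
for q in qs:
    q,z=q.split(":")
    for r in regions_of("wrist",q)[:3]:
        c=r["centre"]; m=r["pixels"]; print(q,round(r["score"],2),np.round(c),m.sum(),np.round(at_z(K,T,c,float(z)),4),im[m].mean(0).round())
E
python3 look.py neck1 neck:.1 seal:.112
```

```text
time: 1.6
ee_pos: [0.4601, 0.2755, 0.2518]
orientation: [0.571, 3.089, 0.001]
wrist_force: [0.5, -0.1, 0.1]
finger_gap: 1.0
time: 2.0
ee_pos: [0.5054, 0.1845, 0.2516]
orientation: [0.579, 3.087, -0.001]
wrist_force: [-0.6, 0.2, 0.2]
finger_gap: 1.007
2.0 [0.5054 0.1845 0.2516] [-0.6  0.2  0.2]
neck 0.74 [327. 248.] 33995 [0.5304 0.1799 0.1   ] [122. 120. 118.]
seal 0.77 [313. 221.] 1138 [0.5018 0.1787 0.112 ] [22. 19. 18.]
```

View pics/neck1.png

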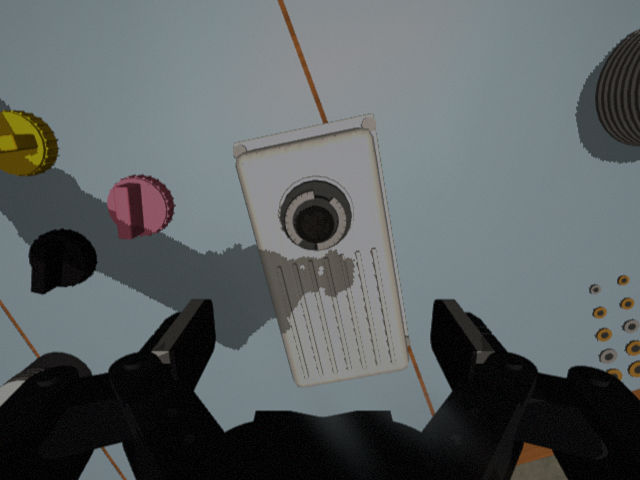

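The wrist view shows the neck at (317,218), with black seal and grey flange and the notches just visible. The black cap is at (62,258). I'll rectify the flange plane to read the notches.

```bash
cat > rect.py <<'E'
from h import *
import sys
# rect.py name cx cy z halfmm scale out
n,cx,cy,z,h,sc,out=sys.argv[1],*map(float,sys.argv[2:7]),sys.argv[7]
d=np.load(f"pics/{n}.npz");K,T,im=d["K"],d["T"],d["im"]
a=h/1000; W=int(2*h*sc)
# out col -> world x right, row -> world y up
src=np.float32([proj(K,T,[cx+sx*a,cy+sy*a,z]) for sx,sy in((-1,1),(1,1),(1,-1),(-1,-1))])
H=cv2.getPerspectiveTransform(src,np.float32([[0,0],[W,0],[W,W],[0,W]]))
o=cv2.warpPerspective(im,H,(W,W),flags=cv2.INTER_CUBIC)
o=cv2.convertScaleAbs(o,alpha=1.5,beta=10)
for k in range(0,W,int(10*sc)):
    cv2.putText(o,str(int(k/sc-h)),(k,10),0,.35,(255,0,0)); cv2.putText(o,str(int(h-k/sc)),(0,k+5),0,.35,(255,0,0))
save(o,out)
E
python3 rect.py neck1 0.502 0.179 0.1 40 7 neckr.png
```

```text
(no output)
```

View pics/neckr.png

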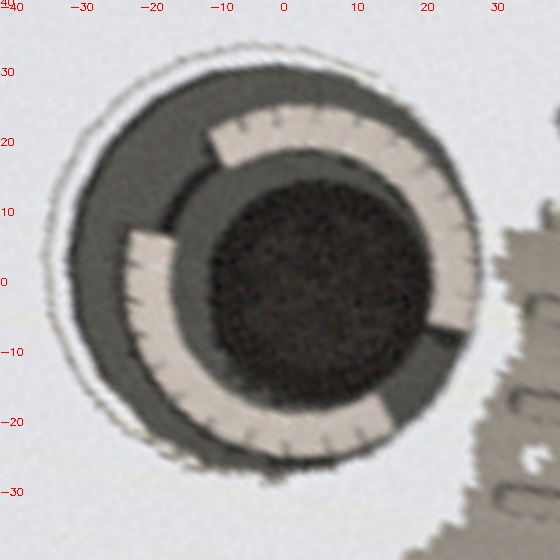

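```bash
python3 -m crank '{"fingers":[1,1,1,1,1,1,1,1,1],"translation":[[-6,-40,0],[-6,-40,0],[-6,-40,0],[-6,-40,-10],[-6,-40,-20],[-6,-40,-20],[-6,-40,-20],[-3,-5,0],[0,0,0]],"twist":[0,0,0,0,0,0,0,0,0]}'
python3 look.py cap1 cap_grip:.035; python3 -c "
from h import *; print(ctrl.get_state()['qpos'])"
python3 rect.py cap1 0.46 -0.1 0.049 50 6 capr.png
```

```text
time: 3.05
ee_pos: [0.4588, -0.0974, 0.1809]
orientation: [-0.571, -3.088, -0.0]
wrist_force: [0.2, 0.4, -0.4]
finger_gap: 1.0
3.05 [ 0.4588 -0.0974  0.1809] [ 0.2  0.4 -0.4]
cap_grip 0.93 [310. 226.] 4277 [ 0.459  -0.1072  0.035 ] [26. 24. 24.]
cap_grip 0.73 [427. 153.] 5060 [ 0.4376 -0.0028  0.035 ] [136.  85.  98.]
cap_grip 0.69 [294.  65.] 5786 [ 0.3436 -0.0749  0.035 ] [146. 142.  32.]
[-0.03597026  0.35635516  0.18378312  2.22027542 -0.12011425  0.57273412
  1.44623164]
```

View pics/capr.png

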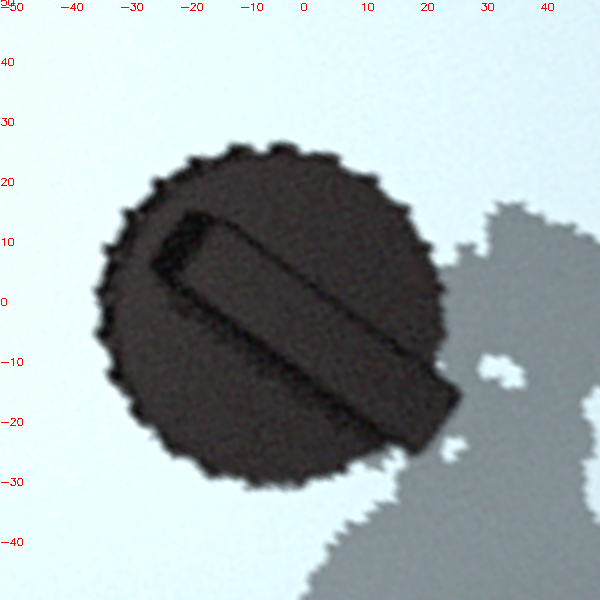

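Notch line is at −37.2° in world, neck centre (0.5046, 0.179). The cap's bar lies at −36°, centre (0.463, −0.106). The bar corners and skirt circle agree on the centre. Now the grasp.

```bash
python3 -m crank '{"fingers":[1,1,1,1,1,1],"translation":[[4,-9,-20],[0,0,-30],[0,0,-30],[0,0,-25],[0,0,-10],[0,0,0]],"twist":[-7.5,-7.5,0,0,0,0]}'
python3 -m crank '{"fingers":[1,1,1,1,1,-1,-1,-1,-1,-1],"translation":[[0,0,-15],[0,0,-15],[0,0,-8],[0,0,-4],[0,0,0],[0,0,0],[0,0,0],[0,0,0],[0,0,0],[0,0,0]],"twist":[0,0,0,0,0,0,0,0,0,0]}'
python3 -m crank '{"fingers":[-1,-1,-1,-1],"translation":[[0,0,0],[0,0,0],[0,0,0],[0,0,0]],"twist":[0,0,0,0]}'
```

```text
time: 3.75
ee_pos: [0.4636, -0.105, 0.0657]
orientation: [-0.964, -2.988, -0.001]
wrist_force: [-0.9, -0.4, 0.2]
finger_gap: 0.998
time: 4.75
ee_pos: [0.4634, -0.107, 0.0245]
orientation: [0.97, 2.988, 0.0]
wrist_force: [-3.2, 2.2, 25.4]
finger_gap: 0.153
time: 5.15
ee_pos: [0.4635, -0.107, 0.0246]
orientation: [0.97, 2.988, 0.0]
wrist_force: [-0.3, -0.7, 5.0]
finger_gap: 0.148
```

```bash
python3 -m crank '{"fingers":[-1,-1,-1,-1,-1,-1,-1,-1,-1,-1],"translation":[[0,0,15],[0,0,30],[0,0,40],[0,15,40],[4,35,30],[6,40,0],[6,40,0],[6,40,0],[6,40,0],[6,40,0]],"twist":[0,0,0,0,0,0,0,0,0,0]}'
python3 -m crank '{"fingers":[-1,-1,-1,-1],"translation":[[5,30,0],[2,6,0],[0,0,0],[0,0,0]],"twist":[-1.2,0,0,0]}'
python3 look.py held1 cap_grip:.19
python3 - <<'E'
from h import *
K,T=cam("side"); im=camera("side"); u,v=proj(K,T,[.5046,.179,.15]).astype(int)
save(cv2.resize(im[max(v-75,0):v+75,max(0,u-100):u+100],None,fx=4,fy=4,interpolation=cv2.INTER_CUBIC),"side2.png"); print(u,v)
d=np.load("pics/held1.npz");
E
```

```text
time: 6.15
ee_pos: [0.4967, 0.1445, 0.1789]
orientation: [-0.969, -2.988, 0.001]
wrist_force: [-0.5, -0.4, -1.6]
finger_gap: 0.151
time: 6.55
ee_pos: [0.5037, 0.1772, 0.1789]
orientation: [-1.003, -2.976, 0.003]
wrist_force: [-0.3, -1.2, -2.2]
finger_gap: 0.153
6.55 [0.5037 0.1772 0.1789] [-0.3 -1.2 -2.2]
cap_grip 0.9 [320. 278.] 12386 [0.4902 0.1871 0.19  ] [23. 22. 23.]
cap_grip 0.75 [ 12. 244.] 1223 [0.4092 0.1031 0.19  ] [68. 54.  8.]
cap_grip 0.66 [124. 277.] 4686 [0.4441 0.1268 0.19  ] [108.  59.  70.]
214 259
```

View pics/held1.png

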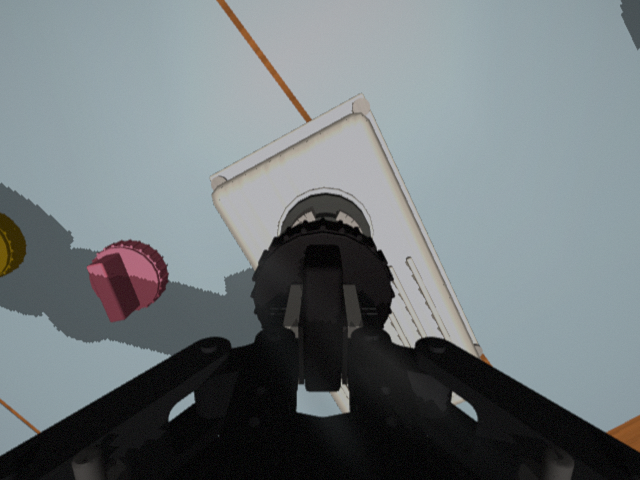

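View pics/side2.png

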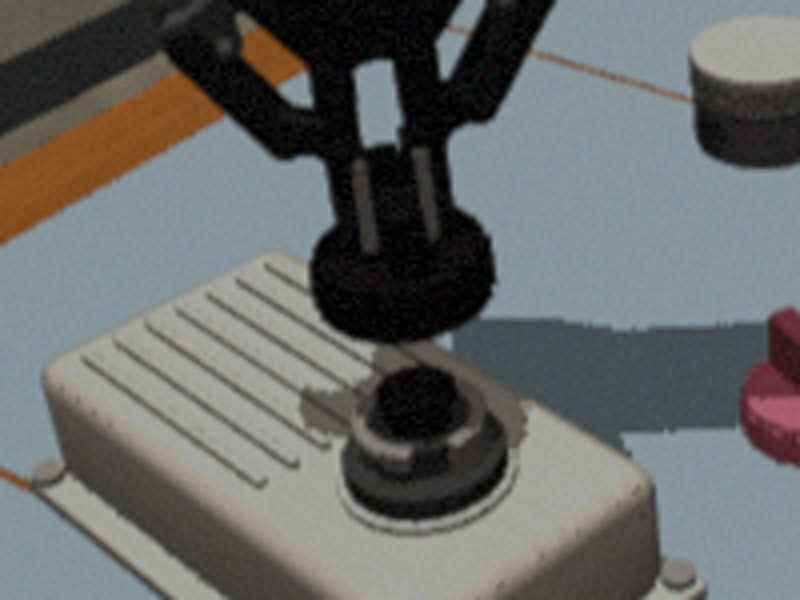

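The cap is held upright with its bar in line with the tool, at (322,310), directly above the neck. Next I'll check how the cap is centred along the bar, by projecting the outline the model predicts.

Run:
```python
from h import *
d=np.load("pics/held1.npz"); im=d["im"]; p=camera_params("wrist"); K=np.array(p["camera_matrix"]); T=np.array(p["T_tool_cam"])
for x in(.026,.025,-.025): print("bar end",x,proj(K,T,[x,0,-.0244]).round(1))
th=np.linspace(0,2*np.pi,90); 
top=np.array([proj(K,T,[.0305*np.cos(t),.0305*np.sin(t),.0036]) for t in th]); bot=np.array([proj(K,T,[.0305*np.cos(t),.0305*np.sin(t),.0246]) for t in th])
print("rim top min row",top[:,1].min(),"bottom",bot[:,1].min(),"col",top[:,0].min(),top[:,0].max())
o=im.copy(); o=cv2.convertScaleAbs(o,alpha=2.5,beta=20)
cv2.polylines(o,[top.astype(np.int32)],True,(255,0,0)); cv2.polylines(o,[bot.astype(np.int32)],True,(0,255,0))
for x in(.026,-.026): cv2.line(o,*[tuple(int(v) for v in proj(K,T,[x,y,-.0244])) for y in(-.007,.007)],(255,255,0))
# predicted flange circle
K2,T2=d["K"],d["T"]; f=np.array([proj(K2,T2,[.5046+.025*np.cos(t),.179+.025*np.sin(t),.1]) for t in th]); cv2.polylines(o,[f.astype(np.int32)],True,(255,0,255))
save(cv2.resize(o[180:410,220:430],None,fx=2.5,fy=2.5),"pred.png")
```

```text
bar end 0.026 [321.  268.3]
bar end 0.025 [321. 271.]
bar end -0.025 [321.1 392.5]
rim top min row 233.34514878340326 bottom 221.00692418987043 col 251.41726480433087 391.0029986583889
```

View pics/pred.png

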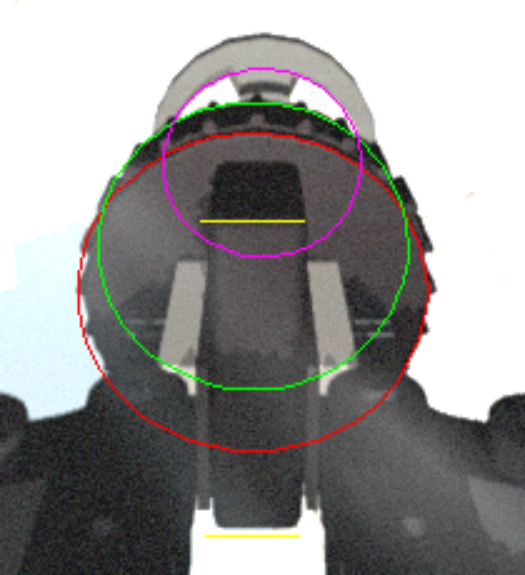

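```bash
python3 -m crank '{"fingers":[-1,-1,-1,-1,-1,-1],"translation":[[1.5,1.5,-15],[0,0,-20],[0,0,-10],[0,0,-3],[0,0,0],[0,0,0]],"twist":[0,0,0,0,0,0]}'
python3 -m crank '{"fingers":[-1,-1,-1,-1,-1],"translation":[[0,0,-1],[0,0,-1],[0,0,-1],[0,0,-1],[0,0,0]],"twist":[0,0,0,0,0]}'
python3 -m crank '{"fingers":[-1,-1,-1,-1,-1],"translation":[[0,0,-1],[0,0,-1],[0,0,-1],[0,0,-1],[0,0,0]],"twist":[0,0,0,0,0]}'
```

```text
time: 7.3
ee_pos: [0.5063, 0.1804, 0.1319]
orientation: [1.001, 2.977, 0.001]
wrist_force: [-0.5, -0.1, -1.6]
finger_gap: 0.15
time: 7.8
ee_pos: [0.5057, 0.1806, 0.1272]
orientation: [-1.001, -2.978, 0.0]
wrist_force: [0.3, -0.3, -1.5]
finger_gap: 0.153
time: 8.3
ee_pos: [0.5057, 0.1801, 0.1231]
orientation: [-1.001, -2.978, 0.001]
wrist_force: [0.6, -1.3, -0.7]
finger_gap: 0.155
```

```bash
python3 -m crank '{"fingers":[-1,-1,-1,-1,-1],"translation":[[-0.5,-1,0],[0,0,-1],[0,0,-1],[0,0,0],[0,0,0]],"twist":[0,0,0,0,0]}'
python3 -m crank '{"fingers":[-1,-1,-1,-1,-1],"translation":[[0,0,-1],[0,0,-1],[0,0,0],[0,0,0],[0,0,0]],"twist":[0,0,0,0,0]}'
python3 -m crank '{"fingers":[-1,-1,-1,-1,-1],"translation":[[0,0,-1],[0,0,-1],[0,0,0],[0,0,0],[0,0,0]],"twist":[0,0,0,0,0]}'
```

```text
time: 8.8
ee_pos: [0.5053, 0.1797, 0.1212]
orientation: [-1.001, -2.978, -0.0]
wrist_force: [0.3, -0.4, -1.0]
finger_gap: 0.15
time: 9.3
ee_pos: [0.5054, 0.1796, 0.1196]
orientation: [1.001, 2.978, 0.0]
wrist_force: [-0.6, 0.3, 3.4]
finger_gap: 0.152
time: 9.8
ee_pos: [0.5054, 0.1796, 0.1177]
orientation: [1.001, 2.978, 0.001]
wrist_force: [-1.6, -0.4, 5.8]
finger_gap: 0.155
```

Contact came at the seal height with the expected 5 N and rising, so the lugs are down the notches. Press on slowly.

```bash
python3 -m crank '{"fingers":[-1,-1,-1,-1,-1,-1,-1,-1,-1,-1],"translation":[[0,0,-0.5],[0,0,-0.5],[0,0,-0.5],[0,0,-0.5],[0,0,-0.5],[0,0,-0.5],[0,0,-0.5],[0,0,-0.5],[0,0,0],[0,0,0]],"twist":[0,0,0,0,0,0,0,0,0,0]}'
python3 -m crank '{"fingers":[-1,-1,-1,-1,-1,-1,-1],"translation":[[0,0,-0.5],[0,0,-0.5],[0,0,-0.5],[0,0,-0.5],[0,0,0],[0,0,0],[0,0,0]],"twist":[0,0,0,0,0,0,0]}'
```

```text
time: 10.8
ee_pos: [0.5054, 0.1796, 0.1142]
orientation: [-1.001, -2.978, -0.001]
wrist_force: [-3.0, -0.0, 11.4]
finger_gap: 0.152
time: 11.5
ee_pos: [0.5054, 0.1796, 0.1125]
orientation: [-1.001, -2.978, -0.001]
wrist_force: [-3.5, -1.1, 13.2]
finger_gap: 0.154
```

```bash
python3 -m crank '{"fingers":[-1,-1,-1,-1,-1,-1],"translation":[[-0.3,0,0],[0,0,0],[0,0,0],[0,0,0],[0,0,0],[0,0,0]],"twist":[-2,-3,-3,-3,-3,0]}'
python3 -c "
from h import *; s=ctrl.get_state(); print(s['ft_torque'])"
```

```text
time: 12.1
ee_pos: [0.5066, 0.1793, 0.1127]
orientation: [1.357, 2.83, 0.003]
wrist_force: [-1.1, -1.2, 12.5]
finger_gap: 0.149
[-0.29315253  0.31983545 -0.01150975]
```

```bash
python3 -m crank '{"fingers":[-1,-1,-1,-1,-1,-1,-1],"translation":[[0,0,0],[0,0,0],[0,0,0],[0,0,0],[0,0,0],[0,0,0],[0,0,0]],"twist":[-4,-4,-4,-4,-4,0,0]}'
python3 -c "
from h import *; s=ctrl.get_state(); print(s['ft_torque'],s['qpos'])"
```

```text
time: 12.8
ee_pos: [0.5067, 0.1788, 0.1127]
orientation: [1.828, 2.552, 0.003]
wrist_force: [-0.5, -2.1, 12.4]
finger_gap: 0.153
[-0.43868378  0.38817988 -0.08807632] [-0.71201728  0.56790114  0.39669194  2.13354938 -0.43449478  0.51367315
  0.33835221]
```

```bash
python3 -m crank '{"fingers":[-1,-1,-1,-1,-1,-1,-1],"translation":[[0,0,0],[0,0,0],[0,0,0],[0,0,0],[0,0,0],[0,0,0],[0,0,0]],"twist":[-4,-4,-4,-4,-4,0,0]}'
python3 -m crank '{"fingers":[-1,-1,-1,-1,-1,-1,-1,-1],"translation":[[0,0,0],[0,0,0],[0,0,0],[0,0,0],[0,0,0],[0,0,0],[0,0,0],[0,0,0]],"twist":[-4,-4,-4,-3,-2,-1,0,0]}'
python3 - <<'E'
from h import *
s=ctrl.get_state(); print(s['ft_torque'])
K,T=cam("wrist"); im=camera("wrist"); m=R.from_rotvec(s["orientation"]).as_matrix(); print(np.degrees(np.arctan2(m[1,0],m[0,0])))
save(cv2.convertScaleAbs(im[180:410,220:430],alpha=2.5,beta=20),"turned.png")
E
```

```text
time: 13.5
ee_pos: [0.5066, 0.1787, 0.1127]
orientation: [2.244, 2.196, 0.004]
wrist_force: [-0.5, -2.2, 12.6]
finger_gap: 0.152
time: 14.3
ee_pos: [0.5066, 0.1785, 0.1127]
orientation: [2.559, 1.819, 0.004]
wrist_force: [-1.5, -1.6, 12.4]
finger_gap: 0.147
[-0.41753007  0.37243038 -0.00683664]
70.79167000743959
```

View pics/turned.png

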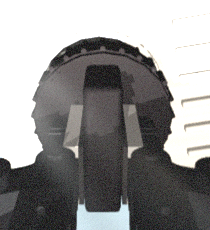

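The cap has turned 72° and the bar is still square in the jaws. Now let it rise.

```bash
python3 -m crank '{"fingers":[-1,-1,-1,-1,-1,-1,-1,-1,-1,-1],"translation":[[0,0,0.5],[0,0,0.5],[0,0,0.5],[0,0,0.5],[0,0,0.5],[0,0,0.5],[0,0,0.5],[0,0,0.3],[0,0,0],[0,0,0]],"twist":[0,0,0,0,0,0,0,0,0,0]}'
```

```text
time: 15.35
ee_pos: [0.5065, 0.1786, 0.116]
orientation: [2.559, 1.819, 0.003]
wrist_force: [-1.3, -1.8, 8.0]
finger_gap: 0.153
```

```bash
python3 -m crank '{"fingers":[-1,-1,-1,-1,-1,-1],"translation":[[0,0,0.3],[0,0,0.3],[0,0,0.3],[0,0,0],[0,0,0],[0,0,0]],"twist":[0,0,0,0,0,0]}'
```

```text
time: 15.95
ee_pos: [0.5065, 0.1786, 0.1166]
orientation: [2.559, 1.818, 0.003]
wrist_force: [1.3, -1.8, 6.8]
finger_gap: 0.151
```

```bash
python3 -m crank '{"fingers":[-1,-1,-1,-1,-1,-1],"translation":[[0,0,0.3],[0,0,0.3],[0,0,0],[0,0,0],[0,0,0],[0,0,0]],"twist":[0,0,0,0,0,0]}'
```

```text
time: 16.55
ee_pos: [0.5065, 0.1786, 0.1167]
orientation: [2.558, 1.818, 0.003]
wrist_force: [4.1, -4.0, 1.0]
finger_gap: 0.153
```

Rise stopped at 0.1167 (expected 0.1166) while the upward push dropped off, so the lugs are seated in the pockets. Release and retreat.

```bash
python3 -m crank '{"fingers":[0.3,0.3,0.3,0.3,0.3,0.3,0.3,0.3],"translation":[[0,0,0],[0,0,0],[0,0,0],[0,0,0],[0,0,0],[0,0,0],[0,0,10],[0,0,20]],"twist":[0,0,0,0,0,0,0,0]}'
python3 -m crank '{"fingers":[0.3,0.3,0.3,0.3,0.3],"translation":[[0,0,30],[0,0,30],[0,0,30],[0,0,0],[0,0,0]],"twist":[0,0,0,0,0]}'
python3 look.py end1 cap_grip:.127; python3 rect.py end1 0.5046 0.179 0.141 45 6 endr.png
python3 - <<'E'
from h import *
K,T=cam("side"); im=camera("side"); u,v=proj(K,T,[.5046,.179,.1]).astype(int)
a=cv2.resize(im[v-60:v+60,u-40:u+40],None,fx=4,fy=4,interpolation=cv2.INTER_CUBIC)[:480,:320]
b=cv2.resize(cv2.imread("pics/endr.png")[:,:,::-1],(480,480)); save(np.hstack([cv2.convertScaleAbs(a,alpha=1.8,beta=15),b]),"end.png")
for q,z in(("piston_a_mid",.056),):
    for n in("side",):
        for r in regions_of(n,q)[:3]: print(q,round(r["score"],2),r["centre"],np.round(at_z(K,T,r["centre"],z),3))
E
```

```text
time: 17.35
ee_pos: [0.504, 0.1792, 0.1464]
orientation: [-2.56, -1.82, 0.005]
wrist_force: [0.3, 0.9, 0.3]
finger_gap: 0.65
time: 17.85
ee_pos: [0.5051, 0.1798, 0.2375]
orientation: [-2.56, -1.821, -0.003]
wrist_force: [-0.6, 0.4, -0.7]
finger_gap: 0.647
17.85 [0.5051 0.1798 0.2375] [-0.6  0.4 -0.7]
cap_grip 0.61 [324. 227.] 5538 [0.508  0.1845 0.127 ] [26. 24. 24.]
cap_grip 0.58 [322. 363.] 2636 [0.47   0.0792 0.127 ] [80. 49. 55.]
piston_a_mid 0.7 [383.5, 191.5] [ 0.457 -0.306  0.056]
```

View pics/end.png

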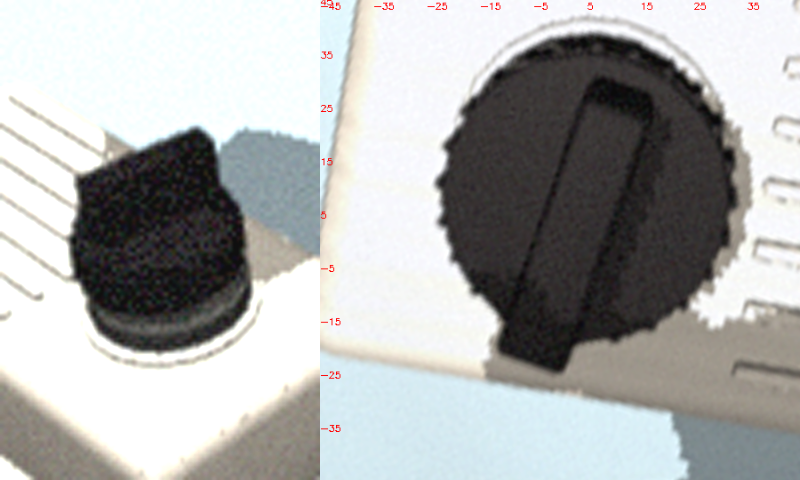

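The cap sits level on the neck with its bar at about 71–72°, which is roughly 71° clockwise from mid-notch. The gripper is clear.

```bash
python3 -c "
from h import *; ctrl.job_done(); print(ctrl.get_state()['time'])"
```

```text
the job is handed in; nothing more can be done
the job is handed in; nothing more can be done
```

The black cap is on the filler neck and locked, and the job was handed in at about 18 s of robot time.

- **Fit:** I read the notches from the wrist image at −37° and lowered the cap onto them. The lugs went down the notches without catching on the flange.
- **Press and turn:** I pressed the seal in to about 7 mm, where the wrist read about 13 N. I then turned 72° clockwise with almost no turning resistance and never met the end stop. Upward force readings during this stayed around 13 N, well under 50 N.
- **Lock:** On letting up, the cap stopped at the expected locked height (TCP at 0.1167 m, expected 0.1166 m). The force dropped from 7 N to 1 N without further movement, so the lugs are in their pockets.
- **Last checks:** After I let go, the cap sat level with its bar at 71–72°, about 71° from mid-notch and inside the 59–85° locking range. The gripper was clear and touched nothing.
- **Pistons:** My last check found only one of the two, about 7 mm from the first estimate, which is within the detection error. The arm never went near either piston.
- **Minor disagreement:** The measured tool position drifted about 1 mm sideways during the turn, with side forces up to about 6 N.

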